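Wedge up the hob's glass under the lamp

TASK

Swing the stiff lamp arm round until the lamp head is over the middle of the hob's glass, and leave it there. Then take the orange wedge by its grip and, keeping it flat on the worktop, push its thin nose through the notch at the front of the hob until the glass just lifts off its rim, with the front edge of the glass at about the black line on the wedge. Finish while still gripping the wedge in place so that it alone carries the glass; do not touch the glass with the gripper and leave everything else on the worktop where it stands.

Things in the scene. Friction and masses are not known exactly. Their poses are not given: they have to be found in the camera images.
- hob: Slim hob fixed on the worktop, 270 mm deep (its x), 300 mm wide (y). Origin: centre of its underside, on the worktop; +x points from its front edge back to its hinge, z up. Steel rim 10 mm high, 15 mm wide; the front rim has a 90 mm wide notch in its middle (y -45 to +45 mm), open from worktop to glass, empty behind. Behind the hinge a 30 mm high control strip with two knobs, to x = +183 mm.
- glass_edge (a point): Lower front edge of the glass panel at its middle, over the notch; it moves with the panel. At rest it is 135 mm in front of the hob's origin (hob x = -135 mm, y = 0) and 10 mm above the worktop; its rise above that is the lift.
- glass_mid (a point): Middle of the hob's glass: a fixed point 18 mm above the hob's origin, in the middle of the printed white ring.
- lamp: Worktop lamp fixed left of the hob. Origin: centre of its foot's underside (bronze, 110 mm across), on the worktop; the vertical post above it is the swing axis. Brass arm (14 mm wide, middle 200 mm up) reaching 250 mm to the head's middle. The joint is stiff (about 2 N at the head) and stays where left. It starts swung towards the robot, 0.4 to 1.1 rad short of the middle of the glass.
- lamp_grip (a point): Point on the vertical axis of the lamp head, 245 mm above the worktop, 250 mm from the swing axis: in the dark wooden stem (16 mm across, 208 to 268 mm above the worktop) that stands on the green shade. Shade 80 mm across at its lower rim, 150 to 208 mm above the worktop. The stem can be pinched from above.
- wedge: Loose orange wedge, 0.14 kg, 120 mm long (x), 36 wide (y). Origin: centre of its flat underside. Nose at x = +60 mm, 4 mm thick; the top rises 1 in 4 to 34 mm at the tail (x = -60). Grip block on the tail: 36 x 36 mm, 70 mm high from the worktop, centred at x = -42 mm. Black line across the slope at x = +12 mm (48 mm from the nose): with it under the glass edge the edge is lifted 6 mm.
- oil_bottle: Bystander, to be left standing: amber glass oil bottle, 60 mm across, 220 mm tall. Origin: centre of its underside.
- mug: Bystander, to be left standing: blue mug, 80 mm across, 90 mm tall, handle on its side. Origin: centre of its underside.
- screwdriver: Bystander, to be left standing: screwdriver lying on the worktop. Origin: its underside, about the middle of its length.
- pepper_mill: Bystander, to be left standing: dark wooden pepper mill, 52 mm across, 165 mm tall. Origin: centre of its underside.
- fruit_bowl: Bystander, to be left standing: wooden bowl of fruit, 180 mm across, 105 mm tall. Origin: centre of its underside.
- herb_pot: Bystander, to be left standing: terracotta pot of herbs, 112 mm across, about 170 mm tall. Origin: centre of its underside.
- salt_jar: Bystander, to be left standing: glass jar with a steel lid, 70 mm across, 100 mm tall. Origin: centre of its underside.
- glass_panel: Black glass panel lying on the hob's rim, 270 x 300 x 8 mm, 0.9 kg, bright metal front edge, white ring 150 mm across printed round its middle; hinged along its back edge, free to tip up at the front. Origin: centre of its underside, 10 mm above the hob's origin; the hinge line is at its x = +135 mm; axes as the hob's when flat.
Not all that is in view belongs to the job. There is more than one size of the wedge; the job needs the largest.

How it is judged:
By the outcome, as a careful person would: the job done as asked, in the order asked, and still so for the second after the job is handed in, while the arm keeps its last pose, push and grip.
It also fails if it takes over 58 s, if anything falls off the work surface, if the arm or the gripper's body presses on something with over 40 N, if the wrist force passes 120 N, or if a joint passes its speed limit or range.

ROBOT

A 7-joint arm with a two-finger parallel gripper is mounted at the origin on the work surface. World frame = base frame: x ahead of the robot, y to its left, z up, the work surface at z = 0. Lengths are in m, angles in rad, forces in N, time in s.
With the tool pointing down it reaches from about 0.4 to 0.85 m from the base axis. Payload 10.4 kg.
Tool frame: the origin (TCP) lies between the finger pads; the fingertips stand 8 mm ahead of it and the grasp point (between the pads) lies 11 mm behind it; z points along the fingers, x is the direction in which the jaws open and shut, and the axes are right-handed (so a half turn about z gives the same grasp; the last joint's range is limited). The gripper opens to 87 mm and grips with 3 to 60 N. Pads are 19 mm wide; open, the fingers measure 117 mm over their backs; the gripper's body (75 mm by 190 mm) begins 51 mm behind the grasp point.
Start: joints at [-1.152, 0.332, -0.065, 1.46, 0.022, 1.35, -0.088], TCP at [0.267, 0.565, 0.231] pointing down, gripper open.
Joint ranges: [-2.6, 2.6], [-0.5, 2.12], [-1.47, 1.34], [0.16, 2.42], [-1.27, 4.41], [0.06, 2.06], [-2.6, 2.6]. Speed limits (rad/s): [2.22, 2.22, 2.79, 2.79, 3.14, 3.14, 3.14].

INTERFACE

Orientations are given as a unit quaternion [x, y, z, w].
In Python, from bench import r, viewer gives the robot as it stands.
- The arm moves only by the tool apply_moves, never from a script. Its argument "increments" is a list of rows, each an object with "grip": the closure in counts, from 0 (fully open) to 255 (shut); "xyz": the shift along the tool's x, y, z in mm, a list of three; "rotation": the turn, a rotation vector about the tool's x, y, z in degrees, a list of three. A call has 1 to 5 rows; each row is the pose to reach, as a shift and turn from the pose measured when the call began, along the tool's axes at that moment; what a row does not reach only later rows make up. A row lasts 1/8 s, in which the tool goes at most 62.5 mm and 10.7 degrees, less where a joint would pass 70% of its speed; a pose out of reach is approached as far as the arm can. A call with a gripper value outside its range is refused whole. The fingers move at their own pace and stop on an object; "squeeze" is the grip in N (left out, the last holds). Time passes only in rows, so rows that repeat a pose let the fingers close. It gives the time, the measured TCP pose, the force and the opening at its end, in the units of the state.
- r.read_state(): the state, without advancing time (a new reading comes with each control period).
- viewer.camera(name): name is "side" or "top" or "wrist"; returns a dict with "img" (400x640x3 uint8, blue, green, red), "range_z" (400x640 float32, m along the optical axis (not along the pixel's ray), 0 where there is no reading), "vertical_fov" (degrees; the focal length in pixels is half the picture's height over the tangent of half this angle, whatever the lens; pixels are square), "cx", "cy" (the principal point, pixels), "rvec" (rotation vector, rad) and "tvec" (3), from world to camera coordinates, as OpenCV has them. Camera axes: x right, y down, z forward; pixel columns grow to the right and rows downward; lengths in m; the calibration is good to about 2 mm. A picture is of the moment at which its call begins.
- r.close_job(): hands the job in, once; it reports no verdict.
The state is a dict: "time": time; "joint_positions": joint angles; "joint_vel": joint speeds; "joint_torque": joint torques, N m; "ee_pos": TCP position; "eef_rot": TCP orientation; "ft_force": force on the tool from outside, world axes, zero at the start; "torque": the same for the moment, N m; "width": finger opening in m.
Only numpy, scipy, OpenCV 4.12 (cv2) and the standard library are available. Lean on these libraries where they do the work, as an engineer would, in place of code of your own. Each camera call takes 0.05 s, during which the arm holds its last target.

## Working session

There is one attempt and no reset: what is moved stays moved. The work goes in short steps, Python scripts to look and compute and a tool call to move; the robot and the scene stay as the last step left them, time stands still between calls to the robot, and variables do not carry over. Pictures are saved under pics/ and viewed, and the job is handed in when it is done.

Besides the shell and the picture viewer there is one more tool, called as name(argument=value, ...), one argument or row to a line, values as JSON. apply_moves: Moves the arm, as the interface text tells. Its arguments: {"type":"object","properties":{"increments":{"type":"array","items":{"type":"object","properties":{"grip":{"type":"number"},"xyz":{"type":"array","items":{"type":"number"}},"rotation":{"type":"array","items":{"type":"number"}}}}},"squeeze":{"type":"number"}},"required":["increments"]}

```bash
mkdir -p pics; ls
cat > h.py <<'E'
import numpy as np, cv2
from scipy.spatial.transform import Rotation as R
from bench import r, viewer
def cam(n,save=None):
    d=viewer.camera(n)
    if save: cv2.imwrite('pics/%s.png'%save,d['img'])
    np.savez('/tmp/%s.npz'%(save or n),**{k:np.asarray(v) for k,v in d.items()})
    return d
def load(n):
    return dict(np.load('/tmp/%s.npz'%n))
def world(d):
    h,w=d['range_z'].shape; f=h/2/np.tan(np.radians(float(d['vertical_fov']))/2)
    v,u=np.mgrid[:h,:w]; z=d['range_z']
    p=np.stack([(u-d['cx'])/f*z,(v-d['cy'])/f*z,z],-1)
    M=R.from_rotvec(np.ravel(d['rvec'])).as_matrix()
    return (p-np.ravel(d['tvec']))@M
def proj(d,P):
    h=d['range_z'].shape[0]; f=h/2/np.tan(np.radians(float(d['vertical_fov']))/2)
    M=R.from_rotvec(np.ravel(d['rvec'])).as_matrix()
    c=np.atleast_2d(P)@M.T+np.ravel(d['tvec'])
    return np.c_[c[:,0]/c[:,2]*f+d['cx'],c[:,1]/c[:,2]*f+d['cy']]
def ray(d,u,v,z):
    h=d['range_z'].shape[0]; f=h/2/np.tan(np.radians(float(d['vertical_fov']))/2)
    M=R.from_rotvec(np.ravel(d['rvec'])).as_matrix()
    o=-M.T@np.ravel(d['tvec']); q=M.T@np.array([(u-d['cx'])/f,(v-d['cy'])/f,1])
    return o+q*(z-o[2])/q[2]
def tool(P,s=None):
    "world point -> shift in tool axes mm"
    s=s or r.read_state()
    return R.from_quat(s['eef_rot']).inv().apply(np.asarray(P)-s['ee_pos'])*1000
E
python3 - <<'E'
from h import *
s=r.read_state(); print(s)
for n in ['top','side','wrist']:
    d=cam(n,n+'0'); print(n,d['vertical_fov'],d['cx'],d['cy'],d['rvec'],d['tvec'])
E
```

```text
pics
{'time': 0.0, 'joint_positions': array([-1.15158257,  0.33285692, -0.06472374,  1.46092302,  0.02159375,
        1.34992292, -0.08847321]), 'joint_vel': array([ 3.52155012e-04,  8.87735921e-07,  1.80964988e-03, -9.31793347e-04,
       -8.19802789e-05, -3.03871399e-05,  1.94915227e-04]), 'joint_torque': array([-2.36991327e-04, -6.23275924e+01,  2.42501922e-02, -3.89884686e+01,
       -6.13711984e-02,  3.99685535e-02,  1.49055531e-04]), 'ee_pos': array([0.26706662, 0.56464981, 0.22977207]), 'eef_rot': array([ 8.44842341e-01,  5.35014876e-01, -5.83180670e-04,  4.00423702e-04]), 'ft_force': array([-0.27234606, -0.30900481, -0.4369138 ]), 'torque': array([-0.01661212, -0.04390351, -0.04110123]), 'width': 0.08713207993197898}
top 42.994259210486746 319.34107937526295 195.06421075044412 [ 2.1189244  -2.11216633  0.18887256] [0.03862526 0.50851018 1.51167432]
side 42.32640794368472 323.0133749510541 195.08729722904567 [ 2.17478912 -0.87277786  0.38913042] [-0.32872318  0.35276576  1.35144436]
wrist 59.88284700130306 320.362574032267 196.47945481609355 [-2.44353448 -1.54755439 -0.21933345] [-0.62342467 -0.03331319  0.39008003]
```

View pics/top0.png

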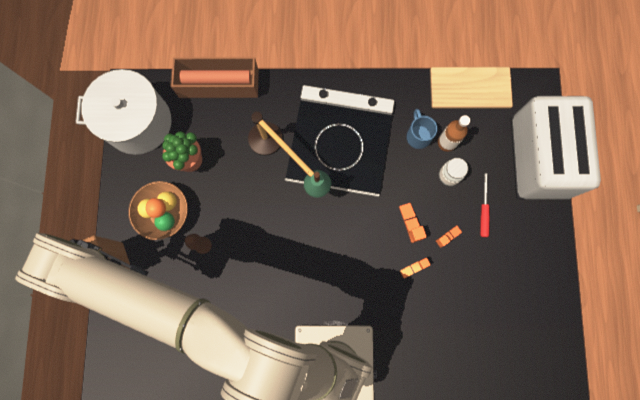

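View pics/side0.png

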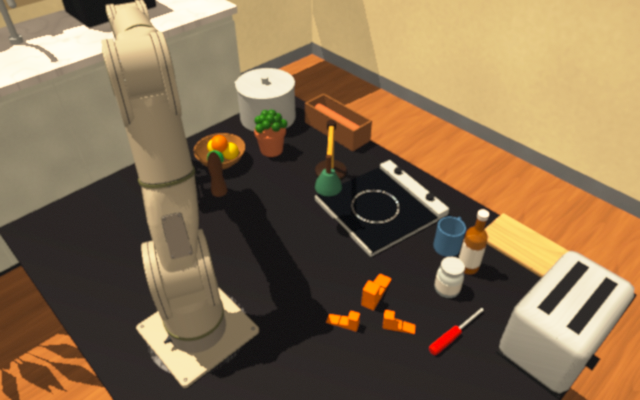

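View pics/wrist0.png

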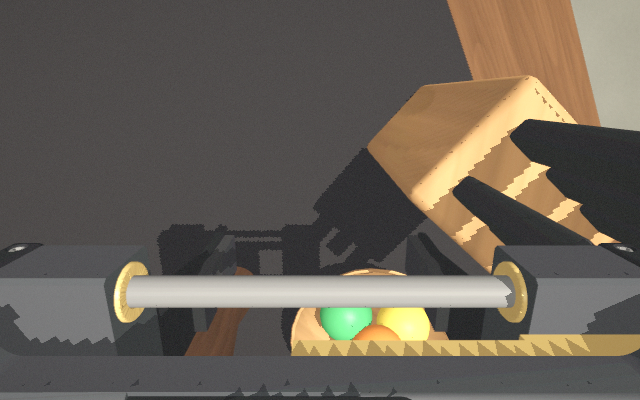

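The top view shows three orange wedges: (413,223), the largest, (449,236) and (415,267). The lamp foot is at (265,137), its head at (317,183), and the ring centre at (339,147). The pepper mill, at (198,243), stands close to the gripper. Next I measure these and take a crop of the wedges.

Run:
```python
from h import *
for n in ['top0','side0']:
    d=load(n); W=world(d); img=d['img'].astype(int)
    hsv=cv2.cvtColor(d['img'],cv2.COLOR_BGR2HSV)
    m=(hsv[...,0]>4)&(hsv[...,0]<20)&(hsv[...,1]>180)&(hsv[...,2]>90)
    k,l,st,c=cv2.connectedComponentsWithStats(cv2.dilate(m.astype(np.uint8),np.ones((3,3))))
    for i in range(1,k):
        if st[i,4]<60: continue
        P=W[(l==i)&m&(d['range_z']>0)]
        if len(P)<20 or P[:,2].mean()>.09 : continue
        r_=cv2.minAreaRect((P[:,:2]*1000).astype(np.float32))
        print(n,st[i],c[i].round(),'zmax',P[:,2].max().round(3),'mean',P.mean(0).round(3),'rect mm',np.round(r_[0]),np.round(r_[1]),round(r_[2]))
d=load('top0');W=world(d)
def at(u,v): print((u,v),W[v,u].round(4))
for p in [(339,147),(317,183),(317,175),(265,137),(262,118),(198,243),(413,223),(455,173),(461,121),(421,130),(320,100),(372,100),(289,180),(377,193)]: at(*p)
M=np.float32([[0,0,0]])
c=d['img'][190:290,380:480]; cv2.imwrite('pics/c1.png',cv2.resize(c,(600,600),interpolation=cv2.INTER_CUBIC))
c=d['img'][75:215,230:410]; cv2.imwrite('pics/c2.png',cv2.resize(c,(771,600),interpolation=cv2.INTER_CUBIC))
d=load('side0');c=d['img'][255:355,310:430]; cv2.imwrite('pics/c3.png',cv2.resize(c,(720,600),interpolation=cv2.INTER_CUBIC))
```

```text
side0 [  281    54   359   346 24970] [503. 203.] zmax 0.13 mean [ 1.843  0.028 -0.724] rect mm [1683.  523.] [3052. 1615.] 77
side0 [254 127  32  31 676] [270. 141.] zmax 0.124 mean [0.609 0.433 0.069] rect mm [615. 437.] [ 60. 102.] 61
side0 [ 193  132   53   35 1016] [219. 147.] zmax 0.109 mean [0.47  0.552 0.055] rect mm [480. 572.] [273. 173.] 64
side0 [   0  268  114  132 8008] [ 40. 352.] zmax -0.016 mean [-0.346  0.788 -0.751] rect mm [-379.  687.] [ 311. 1371.] 0
side0 [464 268  14   6  72] [470. 271.] zmax 0.027 mean [ 0.669 -0.384  0.018] rect mm [ 669. -386.] [12. 30.] 44
side0 [360 272  33  40 817] [374. 291.] zmax 0.077 mean [ 0.411 -0.249  0.031] rect mm [ 429. -231.] [134.  61.] 18
side0 [325 309  37  24 597] [345. 320.] zmax 0.052 mean [ 0.292 -0.253  0.017] rect mm [ 303. -239.] [67. 86.] 30
side0 [381 308  36  28 620] [397. 323.] zmax 0.054 mean [ 0.384 -0.352  0.016] rect mm [ 403. -346.] [71. 89.] 35
(339, 147) [ 0.6697 -0.0213  0.0215]
(317, 183) [0.513  0.0449 0.2018]
(317, 175) [0.5206 0.0438 0.2667]
(265, 137) [0.6952 0.2125 0.0456]
(262, 118) [0.7021 0.2027 0.2032]
(198, 243) [0.351  0.3837 0.1408]
(413, 223) [ 0.4264 -0.2491  0.0212]
(455, 173) [ 0.5646 -0.3633  0.1074]
(461, 121) [ 0.6865 -0.357   0.2222]
(421, 130) [ 0.7329 -0.2876  0.0015]
(320, 100) [0.8254 0.0398 0.0277]
(372, 100) [ 0.8187 -0.1265  0.0445]
(289, 180) [0.562  0.1364 0.0206]
(377, 193) [ 0.5205 -0.1396  0.022 ]
```

View pics/c1.png

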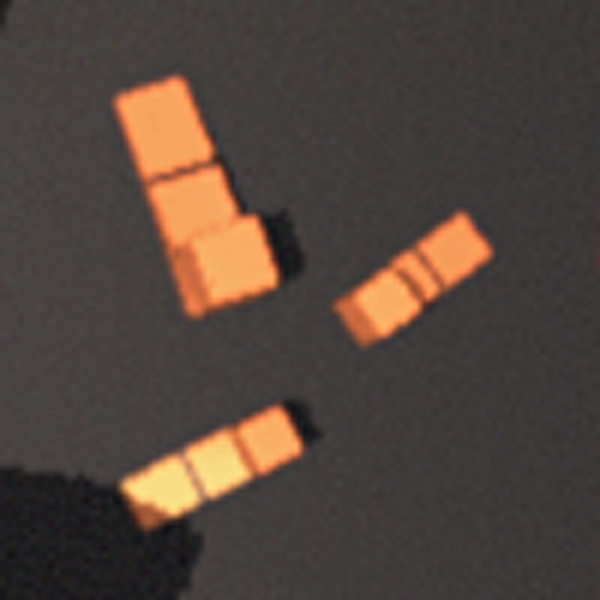

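View pics/c2.png

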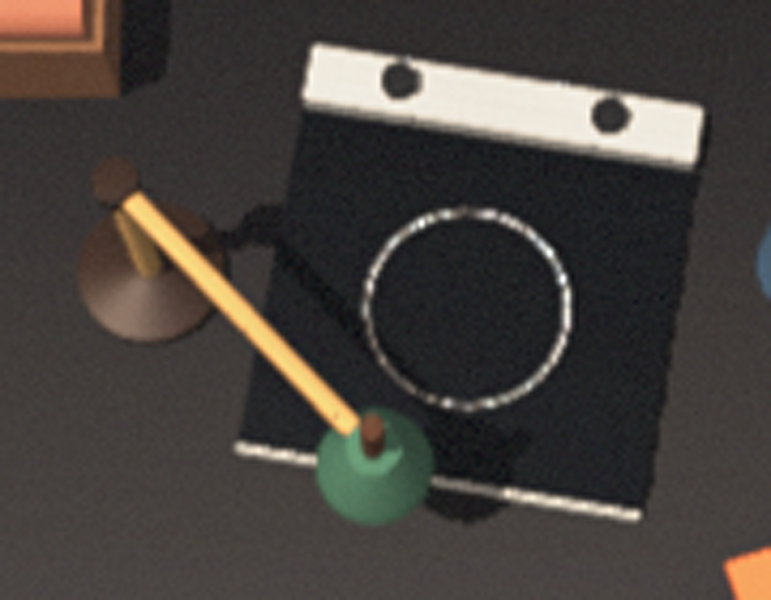

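View pics/c3.png

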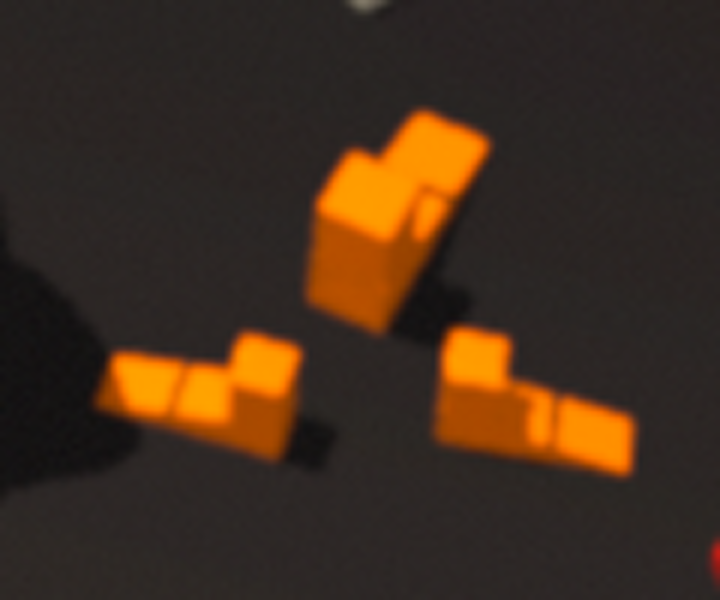

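Chosen: the wedge at (413,223). It has the highest block (~0.07 m) and its nose points toward (405,204). Now fitting poses.

Run:
```python
from h import *
d=load('top0');W=world(d)
def c1(x,y,z): return ray(d,380+(x+.5)/6-.5,190+(y+.5)/6-.5,z)
def c2(x,y,z): k=600/140; return ray(d,230+(x+.5)/k-.5,75+(y+.5)/k-.5,z)
print('wedge nose',[c1(*p,.004).round(4) for p in [(115,97),(182,75)]])
print('line',[c1(*p,.016).round(4) for p in [(148,183),(213,160)]])
tops=[c1(*p,.07).round(4) for p in [(190,236),(258,214),(279,288),(208,310)]]
print('block',tops,np.mean(tops,0).round(4))
print('ring',c2(468,308,.018).round(4)); 
a,b=c2(237,448,.018),c2(640,515,.018); print('front',a.round(4),b.round(4),np.linalg.norm(a-b),((a+b)/2).round(4), 'yaw',np.degrees(np.arctan2(*(a-b)[[0,1]])) )
print('foot',c2(150,262,.0).round(4),'stem top',c2(374,412,.268).round(4),'posttop',c2(116,180,.21).round(4))
# ring fit from depth pixels
hsv=cv2.cvtColor(d['img'],cv2.COLOR_BGR2HSV)
for n in ['top0','side0']:
  d=load(n);W=world(d);img=d['img']
  g=img[...,2].astype(int)
  m=(np.hypot(W[...,0]-.667,W[...,1]+.022)<.1)&(W[...,2]<.06)&(g>90)
  vs,us=np.nonzero(m); P=np.array([ray(d,u,v,.018) for u,v in zip(us,vs)])
  A=np.c_[2*P[:,:2],np.ones(len(P))]; x=np.linalg.lstsq(A,(P[:,:2]**2).sum(1),rcond=None)[0]
  print(n,'ringfit',x[:2].round(4),np.sqrt(x[2]+x[:2]@x[:2]).round(4),len(P))
  # green shade
  hsv=cv2.cvtColor(img,cv2.COLOR_BGR2HSV)
  m=(hsv[...,0]>60)&(hsv[...,0]<95)&(hsv[...,1]>80)&(np.abs(W[...,0]-.52)<.08)&(np.abs(W[...,1]-.04)<.08)&(W[...,2]>.13)
  Q=W[m]; print(n,'shade',Q.min(0).round(3),Q.max(0).round(3),len(Q))
  # stem: z >.212
  m=(np.abs(W[...,0]-.52)<.04)&(np.abs(W[...,1]-.04)<.04)&(W[...,2]>.22)&(W[...,2]<.3)
  vs,us=np.nonzero(m);print('stem',len(us),us.min(),us.max(),vs.min(),vs.max(),W[m].mean(0).round(4),W[m].max(0).round(3))
  m=(np.hypot(W[...,0]-.7,W[...,1]-.2)<.07)&(W[...,2]>-.02)&(W[...,2]<.06)
  Q=W[m]; print('foot',Q.min(0).round(3),Q.max(0).round(3))
```

```text
wedge nose [array([ 0.4833, -0.209 ,  0.004 ]), array([ 0.4951, -0.2444,  0.004 ])]
line [array([ 0.4362, -0.2232,  0.016 ]), array([ 0.4483, -0.2571,  0.016 ])]
block [array([ 0.4019, -0.2349,  0.07  ]), array([ 0.413, -0.269,  0.07 ]), array([ 0.3761, -0.2782,  0.07  ]), array([ 0.3651, -0.2427,  0.07  ])] [ 0.389  -0.2562  0.07  ]
ring [ 0.6724 -0.0208  0.018 ]
front [0.5653 0.1496 0.018 ] [ 0.5156 -0.146   0.018 ] 0.29969248010381505 [0.5405 0.0018 0.018 ] yaw 9.542922816225394
foot [0.7137 0.2196 0.    ] stem top [0.5319 0.0442 0.268 ] posttop [0.7038 0.217  0.21  ]
top0 ringfit [ 0.6729 -0.02  ] 0.0747 252
top0 shade [0.486 0.028 0.163] [0.541 0.08  0.212] 44
stem 48 314 319 172 181 [0.5189 0.0452 0.2565] [0.53  0.053 0.273]
foot [ 0.631  0.13  -0.011] [0.77  0.269 0.058]
side0 ringfit [ 0.6734 -0.0154] 0.075 206
side0 shade [0.481 0.006 0.146] [0.548 0.076 0.216] 496
stem 86 326 331 155 170 [0.5186 0.0442 0.2488] [0.529 0.056 0.271]
foot [ 0.637  0.13  -0.008] [0.768 0.269 0.059]
```

The fits agree with the given sizes: hob centre ≈(.673,−.019) at yaw ≈−9.5°, foot ≈(.706,.217), stem ≈(.521,.045), and stem-to-foot distance ≈0.25. The wedge block is ≈(.389,−.256) at yaw ≈17°. Next I lift and fly to above the stem.

Run:
```python
from h import *
print(tool([.521,.045,.34]))
d=load('top0');k=600/140
c2=lambda x,y,z: ray(d,230+(x+.5)/k-.5,75+(y+.5)/k-.5,z)
print(c2(373,424,.268),c2(153,269,0),c2(116,181,.215))
```

```text
[-361.40932797  451.71516273 -109.63033542]
[0.52425055 0.04475699 0.268     ] [0.70821509 0.21715158 0.        ] [0.70127535 0.2162849  0.215     ]
```

apply_moves(
  increments=[
    {"grip":0,"xyz":[0,0,-62],"rotation":[0,0,0]},
    {"grip":0,"xyz":[-50,70,-110],"rotation":[0,0,10]},
    {"grip":0,"xyz":[-97,115,-110],"rotation":[0,0,20]},
    {"grip":0,"xyz":[-145,175,-110],"rotation":[0,0,30]},
    {"grip":0,"xyz":[-195,230,-110],"rotation":[0,0,40]},
  ],
  squeeze=20,
)

```text
time: 0.78
ee_pos: [0.3682, 0.3441, 0.3389]
eef_rot: [0.978, 0.211, -0.0, 0.0]
ft_force: [0.8, 0.6, -1.3]
width: 0.087
```

apply_moves(
  increments=[
    {"grip":0,"xyz":[3,62,0],"rotation":[0,0,10]},
    {"grip":0,"xyz":[7,124,0],"rotation":[0,0,20]},
    {"grip":0,"xyz":[10,186,0],"rotation":[0,0,30]},
    {"grip":0,"xyz":[13,248,0],"rotation":[0,0,39]},
    {"grip":0,"xyz":[16,305,0],"rotation":[0,0,39]},
  ],
)

```text
time: 1.4
ee_pos: [0.5091, 0.0706, 0.3391]
eef_rot: [0.992, -0.129, 0.0, 0.0]
ft_force: [0.7, 0.7, 0.3]
width: 0.0869
```

Run:
```python
from h import *
d=cam('wrist','w1'); s=r.read_state(); print(s['time'],s['ee_pos'],s['eef_rot'],tool([.521,.045,.30]),tool([.524,.045,.30]))
W=world(d)
m=(np.abs(W[...,0]-.52)<.05)&(np.abs(W[...,1]-.04)<.05)&(W[...,2]>.25)&(W[...,2]<.28)
print(m.sum(),W[m].mean(0),W[m].min(0),W[m].max(0))
print(proj(d,[[.521,.045,.268],[.524,.045,.268]]))
```

```text
1.45 [0.51135073 0.06260843 0.3391151 ] [ 9.91212705e-01 -1.32265760e-01  8.63458612e-04  1.54776526e-03] [13.84567445 14.35103562 39.18547224] [16.74070459 13.56440659 39.18937917]
512 [0.52108348 0.05027797 0.26386392] [0.51318605 0.04072636 0.25009166] [0.52852106 0.05625123 0.26821786]
[[346.95588442 241.08065642]
 [351.13621054 240.06597537]]
```

View pics/w1.png

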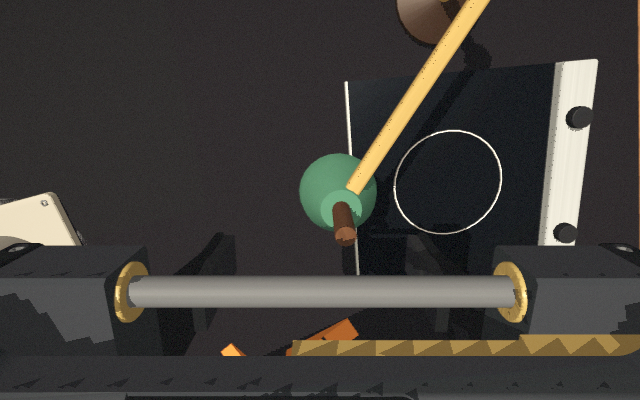

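The wrist view shows the stem top at (346,237) and the arm running to (475,0). Depth puts the stem at (.521,.047). I descend around it and close.

apply_moves(
  increments=[
    {"grip":60,"xyz":[13,12.5,30],"rotation":[0,0,0]},
    {"grip":60,"xyz":[13,12.5,80],"rotation":[0,0,0]},
    {"grip":60,"xyz":[13,12.5,105],"rotation":[0,0,0]},
    {"grip":255,"xyz":[13,12.5,105],"rotation":[0,0,0]},
    {"grip":255,"xyz":[13,12.5,105],"rotation":[0,0,0]},
  ],
  squeeze=25,
)

```text
time: 2.08
ee_pos: [0.5213, 0.0469, 0.2355]
eef_rot: [0.991, -0.132, 0.002, 0.001]
ft_force: [0.2, -0.0, 0.4]
width: 0.0538
```

apply_moves(
  increments=[
    {"grip":255,"xyz":[0,0,0],"rotation":[0,0,0]},
    {"grip":255,"xyz":[0,0,0],"rotation":[0,0,0]},
    {"grip":255,"xyz":[0,0,0],"rotation":[0,0,0]},
  ],
)

```text
time: 2.45
ee_pos: [0.5215, 0.047, 0.2358]
eef_rot: [0.991, -0.132, 0.002, 0.001]
ft_force: [-0.5, 0.2, -1.1]
width: 0.0245
```

Run:
```python
from h import *
d=cam('side','s1'); s=r.read_state(); print(s['time'],s['ee_pos'],s['eef_rot'],s['width'],s['ft_force'])
cv2.imwrite('pics/s1c.png',cv2.resize(d['img'][80:280,240:480],(720,600)))
cam('top','t1')
F=np.array([.706,.217]);p=s['ee_pos'][:2]
print(np.linalg.norm(p-F))
# arc: rows
H=np.array([.673,-.019]); a0=np.arctan2(*(p-F)[::-1]); a1=np.arctan2(*(H-F)[::-1]); R0=np.linalg.norm(p-F); 
rad=.25; F=p-rad*np.array([np.cos(a0),np.sin(a0)])
print('F',F,np.degrees([a0,a1]))
for th in np.arange(np.radians(4),a1-a0+.07,np.radians(4)):
    q=F+rad*np.array([np.cos(a0+th),np.sin(a0+th)]); print(round(np.degrees(th),1),tool([*q,s['ee_pos'][2]]).round(1),q)
```

```text
2.5 [0.52139489 0.04699974 0.23569879] [ 0.99122335 -0.13218132  0.00172155  0.00118175] 0.020618917424395655 [-0.42974919 -0.47045974 -0.73128769]
0.2509564434415372
F [0.70529643 0.2163521 ] [-137.35846223  -97.9600857 ]
4.0 [15.2  8.7 -0. ] [0.53365629 0.03458395]
8.0 [30.8 16.4  0. ] [0.5467539  0.02305371]
12.0 [47.  23.   0.1] [0.56062392 0.01246521]
16.0 [63.6 28.5  0.2] [0.57519876 0.00287002]
20.0 [80.5 32.7  0.2] [ 0.59040743 -0.0056851 ]
24.0 [97.6 35.8  0.3] [ 0.60617582 -0.01315848]
28.0 [115.   37.7   0.4] [ 0.62242713 -0.01951371]
32.0 [132.4  38.3   0.4] [ 0.63908216 -0.02471982]
36.0 [149.9  37.8   0.5] [ 0.65605978 -0.02875146]
40.0 [167.2  36.    0.6] [ 0.67327728 -0.03158897]
```

View pics/s1c.png

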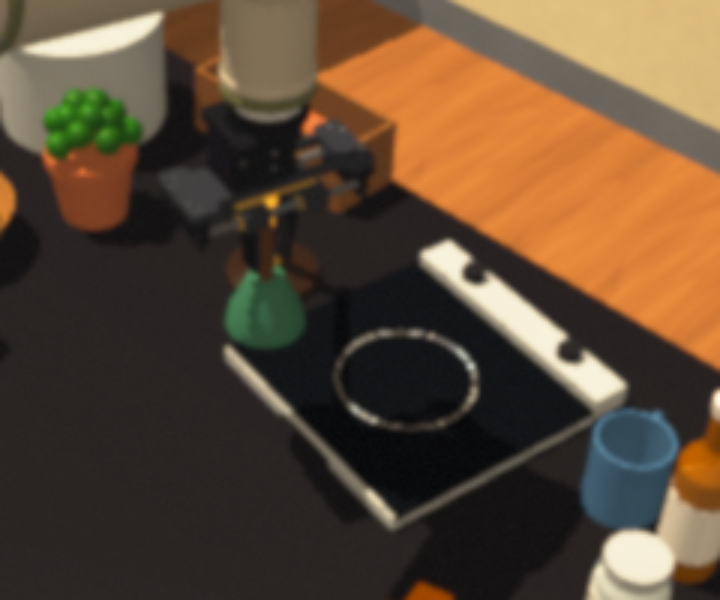

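The gripper is straddling the stem, at crop (270,250). I close fully, then swing along the arc.

apply_moves(
  increments=[
    {"grip":255,"xyz":[0,0,0],"rotation":[0,0,0]},
    {"grip":255,"xyz":[0,0,0],"rotation":[0,0,0]},
    {"grip":255,"xyz":[7.5,4.5,0],"rotation":[0,0,-2]},
    {"grip":255,"xyz":[19,10.5,0],"rotation":[0,0,-5]},
    {"grip":255,"xyz":[31,16.5,0],"rotation":[0,0,-8]},
  ],
)

```text
time: 3.18
ee_pos: [0.5469, 0.0235, 0.2356]
eef_rot: [0.998, -0.061, 0.001, 0.001]
ft_force: [0.1, 4.2, -1.4]
width: 0.015
```

```bash
cat > arc.py <<'E'
from h import *
s=r.read_state(); p=s['ee_pos'][:2]; print(s['time'],s['ee_pos'],s['width'],s['ft_force'],s['torque'])
F=np.array([.7053,.2164]); H=np.array([.673,-.019])
a0=np.arctan2(*(p-F)[::-1]); a1=np.arctan2(*(H-F)[::-1]); print(np.linalg.norm(p-F),np.degrees([a0,a1]))
yaw=np.degrees(2*np.arctan2(s['eef_rot'][1],s['eef_rot'][0])); print('yaw',yaw)
for th in list(np.radians(np.arange(4,np.degrees(a1-a0),4)))+[a1-a0]:
    q=F+.25*np.array([np.cos(a0+th),np.sin(a0+th)]); print(round(np.degrees(th),1),tool([*q,.2355]).round(1))
E
python3 arc.py
```

```text
3.175 [0.54694001 0.02349362 0.23561891] 0.01501108719562397 [ 0.06465839  4.23734615 -1.35067038] [ 0.77638582  0.1045899  -0.05982033]
0.24958116500434893 [-129.38313102  -97.81295141]
yaw -7.0456449397890015
4.0 [14.8  9.2  0.2]
8.0 [30.5 16.9  0.2]
12.0 [46.6 23.5  0.3]
16.0 [63.2 29.   0.3]
20.0 [80.1 33.4  0.4]
24.0 [97.3 36.5  0.4]
28.0 [114.6  38.4   0.5]
31.6 [130.2  39.1   0.5]
```

apply_moves(
  increments=[
    {"grip":255,"xyz":[15,9,0],"rotation":[0,0,-4]},
    {"grip":255,"xyz":[30.5,17,0],"rotation":[0,0,-8]},
    {"grip":255,"xyz":[46.5,23.5,0],"rotation":[0,0,-12]},
    {"grip":255,"xyz":[63,29,0],"rotation":[0,0,-16]},
    {"grip":255,"xyz":[80,33.5,0],"rotation":[0,0,-20]},
  ],
)

```text
time: 3.8
ee_pos: [0.6228, -0.0176, 0.2356]
eef_rot: [0.993, 0.115, 0.001, -0.0]
ft_force: [0.5, 7.3, 1.4]
width: 0.0151
```

```bash
python3 arc.py
```

```text
3.8 [ 0.62277487 -0.01761865  0.23564693] 0.015073915555949259 [0.45661983 7.26393916 1.36845313] [ 1.39481435  0.09718329 -0.01636162]
0.24814335578133728 [-109.42486106  -97.81295141]
yaw 13.199864310615537
4.0 [14.  10.5  0.2]
8.0 [29.6 18.3  0.2]
11.6 [44.1 24.4  0.2]
```

apply_moves(
  increments=[
    {"grip":255,"xyz":[14,8,0],"rotation":[0,0,-4]},
    {"grip":255,"xyz":[29,14.5,0],"rotation":[0,0,-8]},
    {"grip":255,"xyz":[43.5,20.5,0],"rotation":[0,0,-11.5]},
    {"grip":255,"xyz":[43.5,20.5,0],"rotation":[0,0,-11.5]},
    {"grip":255,"xyz":[43.5,20.5,0],"rotation":[0,0,-11.5]},
  ],
)

```text
time: 4.42
ee_pos: [0.6697, -0.0285, 0.2357]
eef_rot: [0.977, 0.213, 0.001, 0.0]
ft_force: [1.4, -4.0, 0.9]
width: 0.0153
```

```bash
python3 arc.py
python3 - <<'E'
from h import *
d=cam('side','s2'); e=cam('top','t2')
a=cv2.resize(d['img'][100:280,280:480],(400,360)); b=cv2.resize(e['img'][75:255,230:430],(400,360))
cv2.imwrite('pics/m2.png',np.hstack([a,b]))
E
```

```text
4.425 [ 0.6697216  -0.02847537  0.23566829] 0.015258564752526002 [ 1.41730319 -3.99415173  0.90942941] [-0.84578333 -0.41354543 -0.1707575 ]
0.2474464929264865 [-98.26676492 -97.81295141]
yaw 24.583347456468125
0.5 [0.3 3.2 0.2]
```

View pics/m2.png

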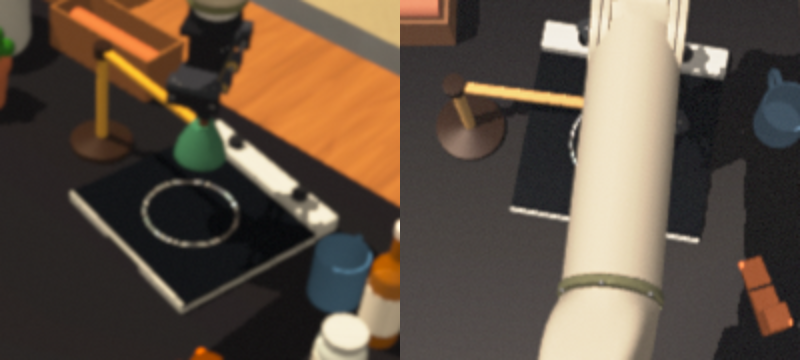

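The head is over the ring in the side view, at (200,140), as far as the fixed radius allows. Release and rise.

apply_moves(
  increments=[
    {"grip":90,"xyz":[0,0,0],"rotation":[0,0,0]},
    {"grip":90,"xyz":[0,0,0],"rotation":[0,0,0]},
    {"grip":90,"xyz":[0,0,0],"rotation":[0,0,0]},
    {"grip":90,"xyz":[0,0,-40],"rotation":[0,0,0]},
    {"grip":90,"xyz":[0,0,-95],"rotation":[0,0,0]},
  ],
)

```text
time: 5.15
ee_pos: [0.6685, -0.0278, 0.3305]
eef_rot: [0.977, 0.213, -0.001, -0.0]
ft_force: [0.4, -0.1, 0.0]
width: 0.0535
```

Run:
```python
from h import *
s=r.read_state();print(s['time'],s['ee_pos'],s['eef_rot'],s['width'],s['ft_force'])
d=cam('wrist','w3');W=world(d)
m=(np.abs(W[...,0]-.67)<.04)&(np.abs(W[...,1]+.03)<.04)&(W[...,2]>.25)&(W[...,2]<.275)
print(m.sum(),W[m].mean(0),W[m].min(0),W[m].max(0))
print(tool([.42,-.245,.34]),tool([.389,-.256,.2]))
```

```text
5.15 [ 0.66850282 -0.02780883  0.3304869 ] [ 9.76974370e-01  2.13356028e-01 -5.28104122e-04 -8.06845638e-05] 0.053497078192439956 [ 0.40959904 -0.13432889  0.04270476]
546 [ 0.66719297 -0.0256784   0.26415089] [ 0.66018565 -0.03485071  0.25001008] [ 0.67585737 -0.01943647  0.26876369]
[-317.90656197   92.69365487   -2.77093505] [-351.97164393   89.21046731  136.90525332]
```

View pics/w3.png

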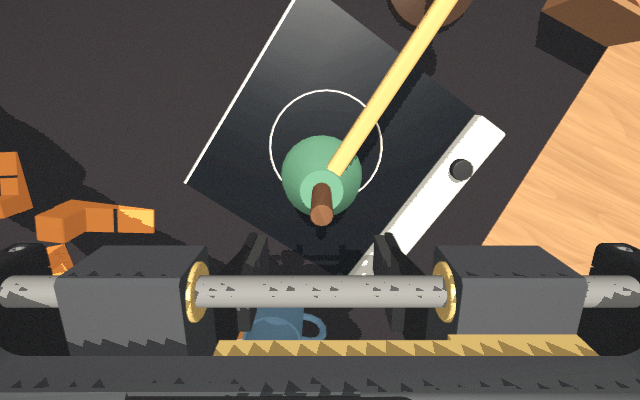

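The head stands over the ring at (.668,−.027), about 1 cm from the ring centre and mostly radial, so it can't be reduced. Now to the wedge.

apply_moves(
  increments=[
    {"grip":60,"xyz":[-45,11,0],"rotation":[0,0,10]},
    {"grip":60,"xyz":[-95,24,0],"rotation":[0,0,20]},
    {"grip":60,"xyz":[-150,38,0],"rotation":[0,0,30]},
    {"grip":60,"xyz":[-205,52,0],"rotation":[0,0,40]},
    {"grip":60,"xyz":[-260,66,20],"rotation":[0,0,50]},
  ],
)

```text
time: 5.82
ee_pos: [0.4608, -0.1978, 0.3184]
eef_rot: [0.975, -0.222, 0.006, -0.002]
ft_force: [0.3, 0.4, 0.5]
width: 0.0668
```

Run:
```python
from h import *
s=r.read_state();print(s['time'],s['ee_pos'],s['eef_rot'],s['width'],s['ft_force'])
print('yaw',np.degrees(2*np.arctan2(s['eef_rot'][1],s['eef_rot'][0])))
print(tool([.389,-.256,.25]))
```

```text
5.825 [ 0.46079823 -0.197789    0.318385  ] [ 0.97499117 -0.22214663  0.00635454 -0.00164863] 0.06678913419350853 [0.34838194 0.44939028 0.5137946 ]
yaw -25.67085487242536
[-40.28617582  83.97846833  67.41405782]
```

apply_moves(
  increments=[
    {"grip":60,"xyz":[-10,25,15],"rotation":[0,0,10]},
    {"grip":60,"xyz":[-20,45,40],"rotation":[0,0,20]},
    {"grip":60,"xyz":[-30,65,65],"rotation":[0,0,30]},
    {"grip":60,"xyz":[-40,84,100],"rotation":[0,0,40]},
    {"grip":60,"xyz":[-40,84,120],"rotation":[0,0,47]},
  ],
)

```text
time: 6.45
ee_pos: [0.3883, -0.2566, 0.196]
eef_rot: [0.803, -0.595, 0.005, -0.004]
ft_force: [0.1, 0.5, -0.8]
width: 0.0667
```

Run:
```python
from h import *
d=cam('wrist','w4');e=cam('top','t4');cam('side','s4')
s=r.read_state();print(s['time'],s['ee_pos'],s['eef_rot'],s['width'],s['ft_force'])
print('yaw',np.degrees(2*np.arctan2(s['eef_rot'][1],s['eef_rot'][0])))
W=world(d)
m=(np.hypot(W[...,0]-.389,W[...,1]+.256)<.04)&(W[...,2]>.063)&(W[...,2]<.077)
P=W[m];print(len(P),P.mean(0) if len(P) else 0)
if len(P): print(cv2.minAreaRect((P[:,:2]*1000).astype(np.float32)))
print(proj(d,[[.389,-.256,.07]]))
cv2.imwrite('pics/t4c.png',cv2.resize(e['img'][60:270,210:490],(800,600)))
```

```text
6.6 [ 0.38954306 -0.25580135  0.19711557] [ 0.80614097 -0.5916928   0.00456574 -0.00393983] 0.06665211977632124 [0.20325076 0.06038878 0.54123416]
yaw -72.55598247723235
1781 [ 0.38928067 -0.25412043  0.06839154]
((388.50152587890625, -254.36265563964844), (35.60953903198242, 35.99761199951172), 16.841838836669922)
[[319.02928304 191.04009459]]
```

View pics/w4.png

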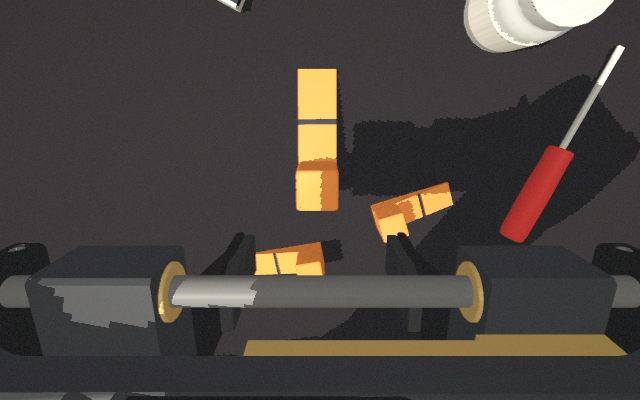

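View pics/t4c.png

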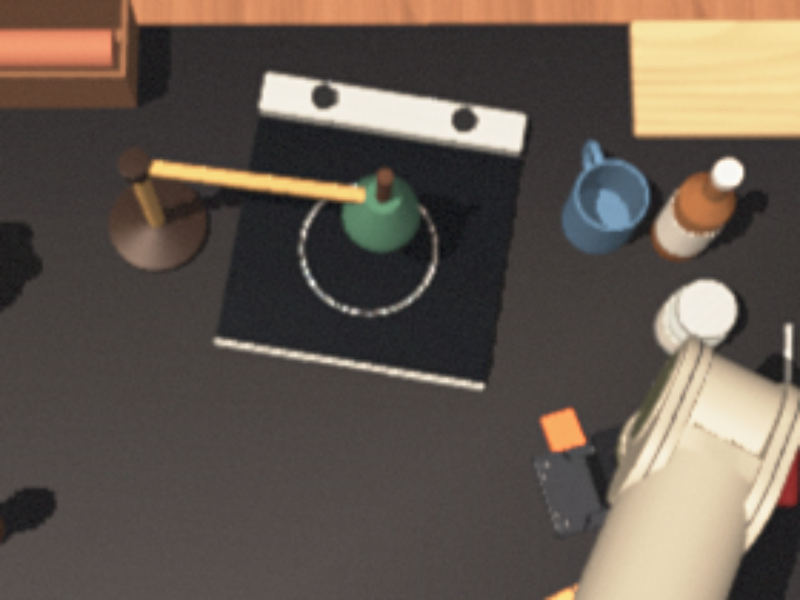

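The wrist view shows the largest wedge ahead, with its block top at (317,187) and its nose at (317,70). The decoys are at (290,260) and (410,210) and are clear of the fingers. Now the fine correction, then the descent.

```bash
cat > al.py <<'E'
from h import *
def rel(P,yaw,s=None):
    s=s or r.read_state(); q=np.radians(yaw)/2
    D=R.from_quat([np.cos(q),np.sin(q),0,0]); C=R.from_quat(s['eef_rot'])
    return tool(P,s).round(2),np.degrees((C.inv()*D).as_rotvec()).round(2)
E
python3 - <<'E'
from al import *
s=r.read_state(); print(s['ee_pos'],s['eef_rot']); print(rel([.3885,-.2543,.1],-73.2),rel([.3885,-.2543,.027],-73.2))
E
```

```text
[ 0.38954306 -0.25580135  0.19711557] [ 0.80614097 -0.5916928   0.00456574 -0.00393983]
(array([-2.01,  1.69, 97.1 ]), array([-0.67, -0.15,  0.64])) (array([ -2.2 ,   2.54, 170.09]), array([-0.67, -0.15,  0.64]))
```

apply_moves(
  increments=[
    {"grip":60,"xyz":[-2,1.5,50],"rotation":[-0.7,-0.2,0.6]},
    {"grip":60,"xyz":[-2,1.7,100],"rotation":[-0.7,-0.2,0.6]},
    {"grip":60,"xyz":[-2.2,2.2,140],"rotation":[-0.7,-0.2,0.6]},
    {"grip":60,"xyz":[-2.2,2.5,165],"rotation":[-0.7,-0.2,0.6]},
    {"grip":60,"xyz":[-2.2,2.5,170],"rotation":[-0.7,-0.2,0.6]},
  ],
  squeeze=15,
)

```text
time: 7.22
ee_pos: [0.3887, -0.2539, 0.0268]
eef_rot: [0.804, -0.595, -0.001, 0.0]
ft_force: [0.3, 0.1, 0.9]
width: 0.0667
```

Run:
```python
from al import *
s=r.read_state(); print(s['time'],s['ee_pos'],s['eef_rot'],s['ft_force'],s['width']); print(rel([.3885,-.2543,.027],-73.2))
cam('wrist','w5')
```

```text
7.225 [ 0.3886985  -0.25393418  0.02675795] [ 8.04059729e-01 -5.94547468e-01 -1.07993664e-03  3.07156477e-04] [0.26111683 0.12675566 0.85820424] 0.06668709935605982
(array([ 0.29,  0.3 , -0.24]), array([0.1 , 0.08, 0.24]))
```

View pics/w5.png

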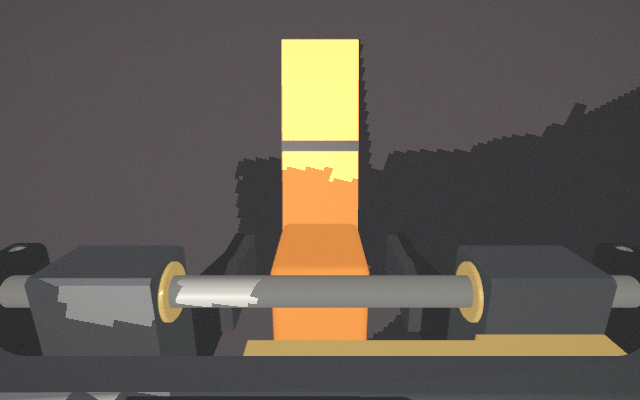

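The block sits between the fingers, centred at column 320, and the nose points straight up the picture. Close.

apply_moves(
  increments=[
    {"grip":255,"xyz":[0,0,0],"rotation":[0,0,0]},
    {"grip":255,"xyz":[0,0,0],"rotation":[0,0,0]},
    {"grip":255,"xyz":[0,0,0],"rotation":[0,0,0]},
    {"grip":255,"xyz":[0,0,0],"rotation":[0,0,0]},
    {"grip":255,"xyz":[0,0,0],"rotation":[0,0,0]},
  ],
)

```text
time: 7.9
ee_pos: [0.3893, -0.2541, 0.0275]
eef_rot: [0.804, -0.595, -0.001, -0.0]
ft_force: [-1.3, 1.5, 6.4]
width: 0.0359
```

apply_moves(
  increments=[
    {"grip":255,"xyz":[0,0,0],"rotation":[0,0,0]},
    {"grip":255,"xyz":[0,0,0],"rotation":[0,0,0]},
  ],
  squeeze=45,
)

```text
time: 8.15
ee_pos: [0.3892, -0.2541, 0.0275]
eef_rot: [0.804, -0.595, -0.001, -0.0]
ft_force: [-0.9, 0.7, 2.5]
width: 0.0358
```

Run:
```python
from al import *
s=r.read_state(); print(s['time'],s['ee_pos'],s['eef_rot'],s['ft_force'],s['width'])
# hob from t4 (unoccluded): ring, front edge line
d=load('t4');W=world(d);g=d['img'].min(-1).astype(int)
rad=np.hypot(W[...,0]-.673,W[...,1]+.019)
m=(rad>.068)&(rad<.083)&(g>70)&(W[...,2]<.05)
P=np.array([ray(d,u,v,.018) for v,u in zip(*np.nonzero(m))])[:,:2]
A=np.c_[2*P,np.ones(len(P))];x=np.linalg.lstsq(A,(P**2).sum(1),rcond=None)[0];print('ring',x[:2],np.sqrt(x[2]+x[:2]@x[:2]),len(P))
m=(g>80)&(W[...,0]<.60)&(W[...,0]>.49)&(abs(W[...,1])<.17)
vs,us=np.nonzero(m); 
Q=np.array([ray(d,u,v,.014) for v,u in zip(vs,us)])[:,:2]
l=cv2.fitLine(Q.astype(np.float32),cv2.DIST_HUBER,0,1e-4,1e-4).ravel(); 
print('front',len(Q),l, 'hob x yaw',np.degrees(np.arctan2(l[1],l[0])), Q[:,1].min(),Q[:,1].max())
n=np.array([-l[1],l[0]]); n*=np.sign(n[0]); print('dist centre-front',n@(x[:2]-l[2:]), n)
# strip
m=(g>120)&(W[...,0]>.77)&(W[...,0]<.9)&(W[...,1]<.16)&(W[...,1]>-.21)
Q=np.array([ray(d,u,v,.03) for v,u in zip(*np.nonzero(m))])[:,:2]
print('strip',cv2.minAreaRect((Q*1000).astype(np.float32)))
```

```text
8.15 [ 0.38920643 -0.25410486  0.02745647] [ 8.03909966e-01 -5.94750761e-01 -5.38786396e-04 -9.27309953e-05] [-0.89537426  0.73145024  2.46024256] 0.035779419114877996
ring [ 0.67282827 -0.01991725] 0.07498327783181881 249
front 355 [0.17329872 0.9848693  0.5436643  0.01683004] hob x yaw 80.020325 -0.1466056289161068 0.15286712651277554
dist centre-front 0.1335779156320641 [ 0.9848693  -0.17329872]
strip ((828.2730712890625, -46.22261047363281), (300.44091796875, 49.94782257080078), 80.2298583984375)
```

The grip is firm at 36 mm. The hob fit is consistent at yaw −9.9° and centre (.673,−.0185). Now I slide the wedge toward the notch.

Run:
```python
from al import *
print(rel([.4199,.0257,.0275],-99.9)); print(rel([.403,-.10,.0275],-86))
```

```text
(array([-2.5858e+02, -1.1121e+02,  1.5000e-01]), array([ 0.04,  0.05, 26.91]))
(array([-1.4333e+02, -5.8270e+01,  7.0000e-02]), array([ 0.03,  0.05, 13.01]))
```

apply_moves(
  increments=[
    {"grip":255,"xyz":[-15,-6,0],"rotation":[0,0,1.5]},
    {"grip":255,"xyz":[-45,-18.5,0],"rotation":[0,0,4.5]},
    {"grip":255,"xyz":[-75,-31,0],"rotation":[0,0,7.5]},
    {"grip":255,"xyz":[-105,-44,0],"rotation":[0,0,10.5]},
    {"grip":255,"xyz":[-135,-57,0],"rotation":[0,0,13.5]},
  ],
)

```text
time: 8.78
ee_pos: [0.4042, -0.1074, 0.0275]
eef_rot: [0.728, -0.686, -0.0, -0.0]
ft_force: [0.3, 0.8, -1.3]
width: 0.0358
```

Run:
```python
from al import *
s=r.read_state(); print(s['time'],s['ee_pos'],s['eef_rot'],s['ft_force'],s['width'])
print(rel([.4199,.0257,.0275],-99.9))
```

```text
8.775 [ 0.40421007 -0.10737467  0.02751544] [ 7.27765920e-01 -6.85825448e-01 -4.68742339e-04 -4.35256212e-05] [ 0.27257546  0.82805549 -1.29318307] 0.035776705289066235
(array([-1.3191e+02, -2.3550e+01,  1.0000e-01]), array([ 0.04,  0.04, 13.3 ]))
```

apply_moves(
  increments=[
    {"grip":255,"xyz":[-25,-5,0],"rotation":[0,0,3]},
    {"grip":255,"xyz":[-55,-10,0],"rotation":[0,0,6]},
    {"grip":255,"xyz":[-85,-15.5,0],"rotation":[0,0,9]},
    {"grip":255,"xyz":[-115,-21,0],"rotation":[0,0,12]},
    {"grip":255,"xyz":[-132,-23.5,0],"rotation":[0,0,13.3]},
  ],
)

```text
time: 9.4
ee_pos: [0.4198, 0.0272, 0.0275]
eef_rot: [-0.644, 0.765, 0.0, -0.0]
ft_force: [-1.3, -0.6, -0.8]
width: 0.0358
```

apply_moves(
  increments=[
    {"grip":255,"xyz":[0,0,0],"rotation":[0,0,0]},
  ],
)

```text
time: 9.52
ee_pos: [0.4199, 0.0281, 0.0274]
eef_rot: [-0.644, 0.765, 0.0, -0.0]
ft_force: [0.5, 1.2, 1.7]
width: 0.0359
```

Run:
```python
from al import *
s=r.read_state(); print(s['time'],s['ee_pos'],s['eef_rot'],s['ft_force'],s['width'])
print(rel([.4199,.0257,.0275],-99.9),'final',rel([.4868,.014,.0275],-99.9))
cam('wrist','w6'); d=cam('side','s6'); cv2.imwrite('pics/s6c.png',cv2.resize(d['img'][120:300,260:500],(800,600),interpolation=cv2.INTER_CUBIC))
```

```text
9.525 [0.41989114 0.02808463 0.02744083] [-6.44437111e-01  7.64657165e-01  4.78336576e-04 -7.56969772e-06] [0.46465069 1.18245763 1.74926938] 0.03591749545353812
(array([ 2.35, -0.41, -0.06]), array([0.04, 0.03, 0.15])) final (array([  2.55, -68.33,  -0.11]), array([0.04, 0.03, 0.15]))
```

View pics/w6.png

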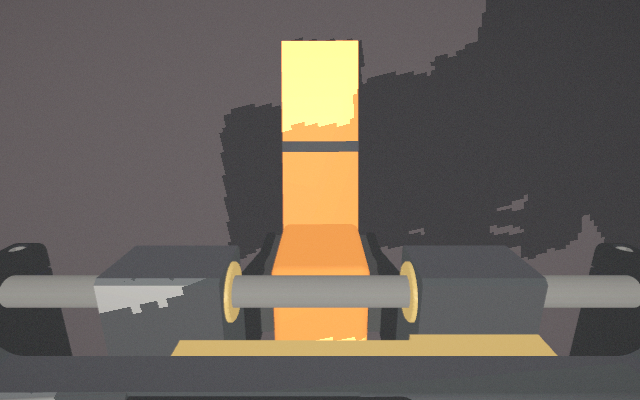

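View pics/s6c.png

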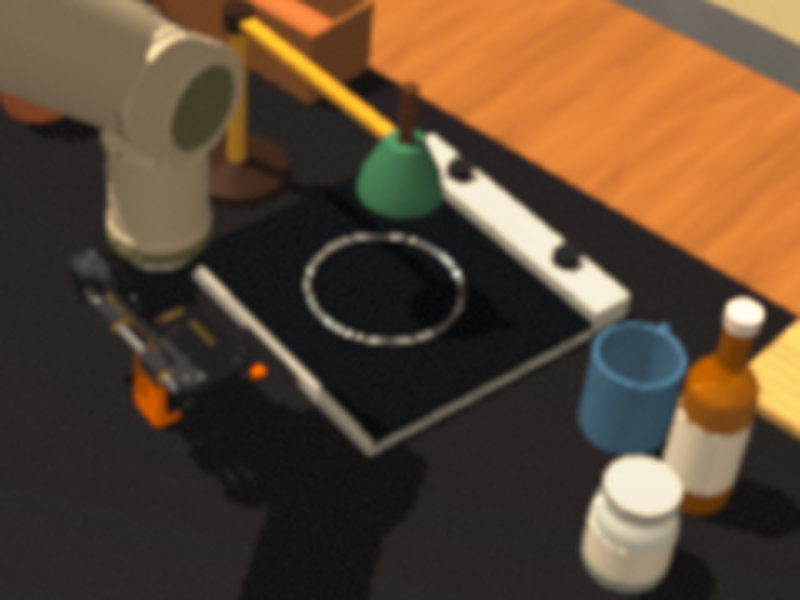

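The nose faces the notch with a gap of about 20 mm, and the lamp head is still over the glass. Now the first part of the push.

apply_moves(
  increments=[
    {"grip":255,"xyz":[0.5,-5,0],"rotation":[0,0,0]},
    {"grip":255,"xyz":[1.5,-14,0],"rotation":[0,0,0.1]},
    {"grip":255,"xyz":[2,-23,0],"rotation":[0,0,0.1]},
    {"grip":255,"xyz":[2.4,-32,0],"rotation":[0,0,0.1]},
    {"grip":255,"xyz":[2.4,-39,0],"rotation":[0,0,0.1]},
  ],
)

```text
time: 10.25
ee_pos: [0.4582, 0.0174, 0.0274]
eef_rot: [-0.643, 0.766, 0.001, -0.0]
ft_force: [-6.8, 1.4, 9.9]
width: 0.0359
```

Run:
```python
from al import *
s=r.read_state(); print(s['time'],s['ee_pos'],s['eef_rot'],s['ft_force'],s['width'])
print('final',rel([.4868,.014,.0275],-99.9))
d=cam('wrist','w7')
```

```text
10.25 [0.45824035 0.0174233  0.02743014] [-6.43026664e-01  7.65843499e-01  5.68512290e-04 -3.46881891e-04] [-6.77100502  1.39347069  9.93385165] 0.035880160586124234
final (array([ -1.57, -28.72,  -0.11]), array([ 0.08,  0.01, -0.06]))
```

View pics/w7.png

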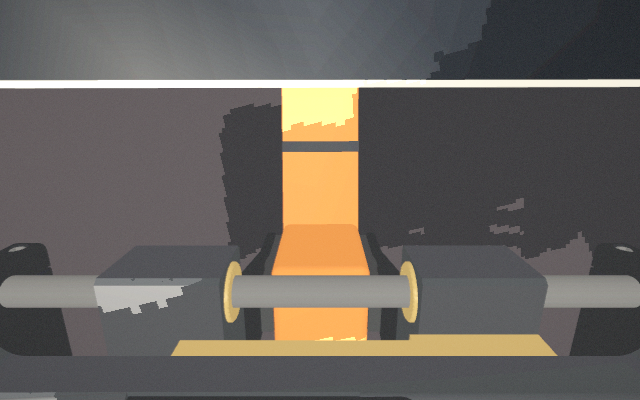

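```bash
cat > edge.py <<'E'
from al import *
def edge(name,row,rt,zl=.01,lineRow=146):
    d=load(name); s=r.read_state()
    # wedge frame from TCP: block centre at TCP, wedge x dir
    C=R.from_quat(s['eef_rot']).as_matrix(); ex=-C[:,1]; ex[2]=0; ex/=np.linalg.norm(ex)
    for rr,z in ((row,zl),(rt,zl+.008)):
        p=ray(d,320,rr,z); print('row',rr,'z',z,'world',p.round(4),'wedge x',round(((p-s['ee_pos'])@ex-.042)*1000,1))
    for rr,z in ((lineRow,.016),(41,.004)):
        p=ray(d,320,rr,z); print('wedge feat',rr,round(((p-s['ee_pos'])@ex-.042)*1000,1))
E
python3 - <<'E'
from edge import *
edge('w7',88,80)
i=load('w7')['img'][:,320].astype(int).sum(1); print(i[70:100],i[138:156]); i=load('w7')['img'][:,200].astype(int).sum(1); print(i[70:100])
E
```

```text
row 88 z 0.01 world [0.5366 0.0031 0.01  ] wedge x 36.8
row 80 z 0.018000000000000002 world [0.5398 0.0025 0.018 ] wedge x 40.0
wedge feat 146 10.5
wedge feat 41 57.8
[331 334 336 336 346 341 338 346 343 423 765 765 765 765 765 765 765 750
 676 677 675 675 677 678 678 676 676 678 678 679] [551 549 549 378 301 297 298 297 295 303 295 298 297 307 549 546 548 548]
[386 382 383 387 381 384 389 388 383 423 765 765 765 765 765 765 765 765
 299 290 298 303 297 290 300 292 302 300 294 298]
```

apply_moves(
  increments=[
    {"grip":255,"xyz":[0,-4,0],"rotation":[0,0,0]},
    {"grip":255,"xyz":[0,-9,0],"rotation":[0,0,0]},
    {"grip":255,"xyz":[0,-14,0],"rotation":[0,0,0]},
    {"grip":255,"xyz":[0,-19,0],"rotation":[0,0,0]},
    {"grip":255,"xyz":[0,-19,0],"rotation":[0,0,0]},
  ],
)

```text
time: 10.92
ee_pos: [0.4757, 0.0146, 0.0273]
eef_rot: [-0.643, 0.766, 0.002, -0.002]
ft_force: [-14.8, 3.2, 18.6]
width: 0.0358
```

```bash
cat > chk.py <<'E'
import sys
from edge import *
n=sys.argv[1]
s=r.read_state(); print(s['time'],s['ee_pos'].round(4),s['eef_rot'].round(4),s['ft_force'].round(1),s['width'])
print('final',rel([.4868,.014,.0275],-99.9))
d=cam('wrist',n)
i=d['img'][:,200].astype(int).sum(1); w=np.nonzero(i[:200]>700)[0]; print('white rows',w.min(),w.max())
i=d['img'][:,320].astype(int).sum(1); print(i[60:170])
E
python3 chk.py w8
```

```text
10.925 [0.4757 0.0146 0.0273] [-0.6432  0.7657  0.0023 -0.0017] [-14.8   3.2  18.6] 0.035756912340735705
final (array([ -1.32, -11.05,  -0.25]), array([ 0.33,  0.02, -0.04]))
white rows 121 126
[352 346 348 354 344 350 348 343 346 342 345 354 348 351 352 345 349 347
 357 351 354 350 359 362 355 359 353 358 353 363 363 361 359 352 357 357
 357 350 362 361 367 368 360 364 363 368 361 373 370 371 369 370 372 370
 368 369 362 357 367 373 550 765 765 765 765 765 765 765 554 555 560 553
 554 556 556 555 550 556 556 554 554 469 319 314 312 307 316 307 313 309
 314 323 530 557 556 556 557 554 552 554 557 558 554 558 561 554 559 553
 558 555]
```

View pics/w8.png

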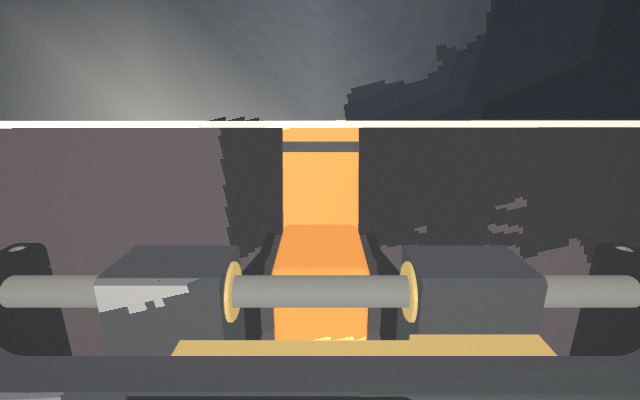

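The glass is now riding on the slope. The edge is at row 127 and the line at row 146, so about 9 mm remain. I finish slowly and ease the downward press a little.

apply_moves(
  increments=[
    {"grip":255,"xyz":[0,-2.5,-0.3],"rotation":[0.3,0,0]},
    {"grip":255,"xyz":[0,-5,-0.3],"rotation":[0.3,0,0]},
    {"grip":255,"xyz":[0,-7.5,-0.3],"rotation":[0.3,0,0]},
    {"grip":255,"xyz":[0,-9.5,-0.3],"rotation":[0.3,0,0]},
    {"grip":255,"xyz":[0,-9.5,-0.3],"rotation":[0.3,0,0]},
  ],
)

```text
time: 11.6
ee_pos: [0.4824, 0.0135, 0.0273]
eef_rot: [-0.643, 0.766, 0.003, -0.002]
ft_force: [-18.7, 2.8, 21.7]
width: 0.0356
```

```bash
python3 chk.py w9
python3 - <<'E'
from edge import *
edge('w9',145,140,.016)
d=cam('side','s9'); cv2.imwrite('pics/s9c.png',cv2.resize(d['img'][150:300,280:480],(800,600),interpolation=cv2.INTER_CUBIC))
E
```

```text
11.6 [0.4824 0.0135 0.0273] [-0.6434  0.7655  0.0027 -0.002 ] [-18.7   2.8  21.7] 0.03560322978501332
final (array([-1.21, -4.28, -0.21]), array([ 0.39,  0.03, -0.01]))
white rows 137 142
[340 339 343 337 346 346 344 346 358 348 348 358 355 350 351 350 340 348
 347 357 355 349 355 353 357 360 360 358 354 363 363 366 364 361 370 368
 362 359 353 354 345 360 354 365 359 360 360 360 364 370 372 372 368 374
 379 378 374 376 370 365 368 368 366 369 377 370 372 367 380 377 372 374
 188 186 185 236 670 753 753 753 752 751 751 306 314 304 310 313 313 318
 309 320 515 555 556 559 560 558 560 557 559 557 558 558 558 555 556 560
 558 556]
row 145 z 0.016 world [0.5353 0.0038 0.016 ] wedge x 11.9
row 140 z 0.024 world [0.5387 0.0032 0.024 ] wedge x 15.3
wedge feat 146 11.4
wedge feat 41 58.5
```

View pics/w9.png

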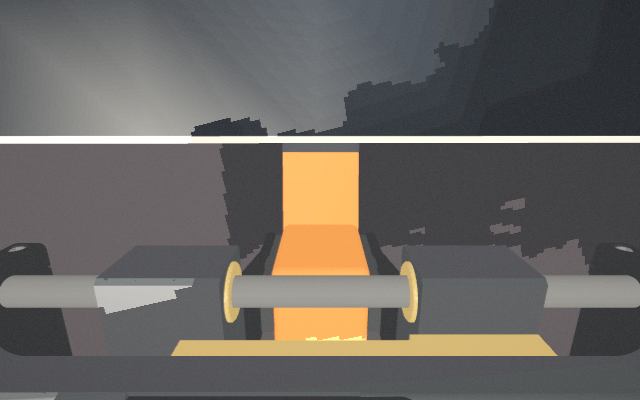

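View pics/s9c.png

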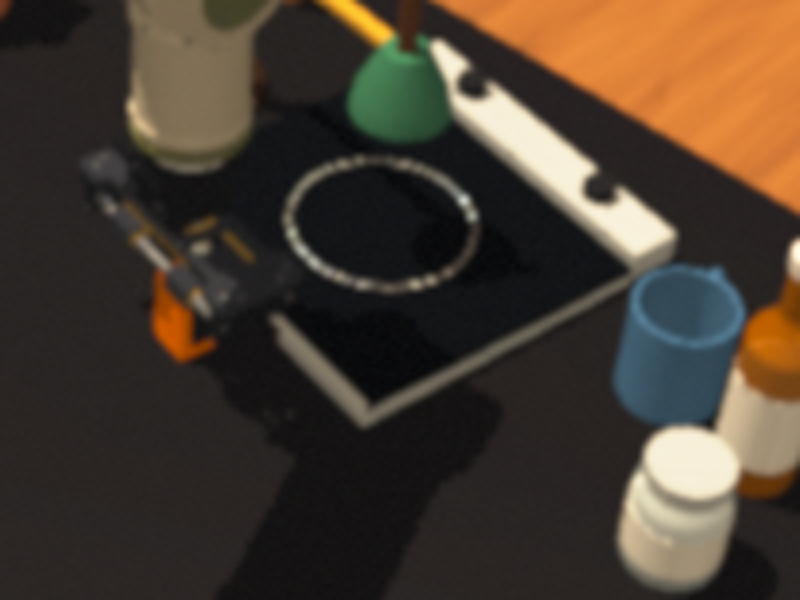

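The edge (row 142) is at the far side of the line (rows 142–151), so about 2 mm is left to the line's middle. There is a lag of about 2.7 mm under load, which I allow for, with a small pitch correction.

apply_moves(
  increments=[
    {"grip":255,"xyz":[0,-3,-0.2],"rotation":[0.6,0,0]},
    {"grip":255,"xyz":[0,-4.6,-0.2],"rotation":[0.6,0,0]},
    {"grip":255,"xyz":[0,-4.6,-0.2],"rotation":[0.6,0,0]},
    {"grip":255,"xyz":[0,-4.6,-0.2],"rotation":[0.6,0,0]},
  ],
)

```text
time: 12.2
ee_pos: [0.4833, 0.0134, 0.0273]
eef_rot: [-0.644, 0.765, 0.002, -0.001]
ft_force: [-23.2, 2.9, 28.7]
width: 0.0361
```

```bash
python3 chk.py w10
python3 - <<'E'
from edge import *
d=load('w10'); cv2.imwrite('pics/w10c.png',cv2.resize(d['img'][110:190,260:380],(750,500),interpolation=cv2.INTER_NEAREST))
e=cam('top','t10'); cv2.imwrite('pics/t10.png',e['img'])
E
```

```text
12.2 [0.4833 0.0134 0.0273] [-0.6436  0.7654  0.002  -0.0013] [-23.2   2.9  28.7] 0.03611787129387998
final (array([-1.17, -3.38, -0.24]), array([0.27, 0.03, 0.02]))
white rows 139 144
[340 343 331 338 337 347 339 341 350 344 345 344 348 341 350 354 347 344
 345 343 355 346 348 341 347 348 353 350 348 354 355 340 361 358 347 359
 363 355 360 352 355 353 351 358 350 356 364 356 359 363 362 360 358 361
 367 368 365 372 372 367 368 366 366 363 359 368 361 371 370 350 191 197
 190 191 198 196 196 205 553 749 751 751 750 751 746 464 308 305 312 309
 305 318 533 548 553 554 553 555 555 551 553 555 552 553 555 552 553 552
 549 553]
```

View pics/w10c.png

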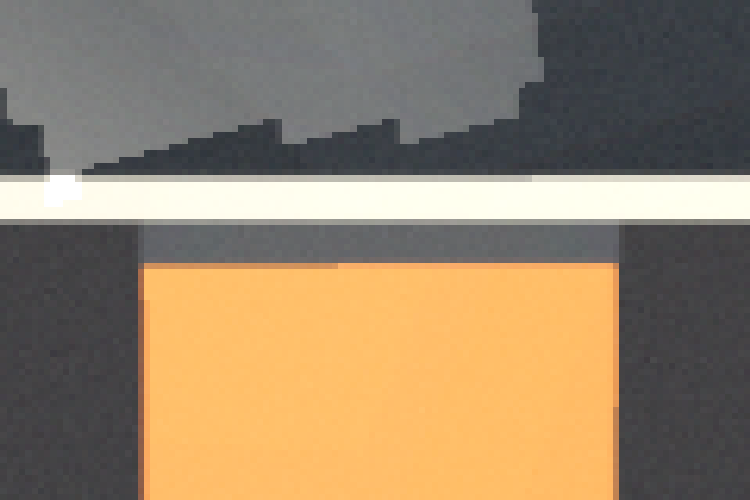

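View pics/t10.png

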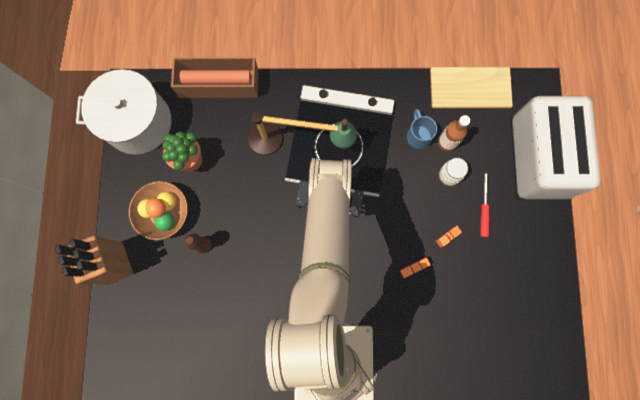

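The edge is now within about 1 mm of the line's middle. I let the arm settle with a lighter push and check that it stays.

apply_moves(
  increments=[
    {"grip":255,"xyz":[0,-1.5,-0.2],"rotation":[0.1,0,0]},
    {"grip":255,"xyz":[0,-1.5,-0.2],"rotation":[0.1,0,0]},
    {"grip":255,"xyz":[0,-1.5,-0.2],"rotation":[0.1,0,0]},
    {"grip":255,"xyz":[0,-1.5,-0.2],"rotation":[0.1,0,0]},
    {"grip":255,"xyz":[0,-1.5,-0.2],"rotation":[0.1,0,0]},
  ],
)

```text
time: 12.92
ee_pos: [0.4832, 0.0135, 0.0273]
eef_rot: [-0.644, 0.765, 0.003, -0.002]
ft_force: [-12.6, 2.5, 14.5]
width: 0.0362
```

```bash
python3 chk.py w11 | grep -v '^ '
python3 - <<'E'
from edge import *
# lamp & lift from depth
e=load('t10');W=world(e)
m=(np.abs(W[...,0]-.67)<.04)&(np.abs(W[...,1]+.03)<.04)&(W[...,2]>.22)&(W[...,2]<.28)
print('stem',W[m].mean(0),W[m].min(0),W[m].max(0))
d=load('w11')
row=np.nonzero(d['img'][:200,200].astype(int).sum(1)>700)[0]
W=world(d)
for u in (100,200,320,440,540):
  z=W[105:134,u]; print(u,z[z[:,0]>0][:, [0,2]].mean(0).round(4), W[155:165,u,2].mean().round(4))
E
```

```text
12.925 [0.4832 0.0135 0.0273] [-0.6436  0.7653  0.0028 -0.002 ] [-12.6   2.5  14.5] 0.03617062973169077
final (array([-1.16, -3.45, -0.21]), array([0.39, 0.03, 0.03]))
white rows 139 144
[335 330 332 329 338 339 330 345 341 352 343 342 335 337 338 339 338 333
stem [ 0.66533603 -0.02989349  0.25506003] [ 0.66010393 -0.03740423  0.22079726] [ 0.67484793 -0.02306886  0.272195  ]
100 [0.5652 0.0217] -0.0013
200 [0.5575 0.0216] -0.0018
320 [0.5484 0.0218] 0.0164
440 [0.5392 0.0216] -0.001
540 [0.5316 0.0218] -0.0014
```

Stable: the edge is still at row 145 and the forces have halved. The glass top reads about 5.4 mm above rest, and the lamp hasn't moved. Handing in.

```bash
python3 -c "
from bench import r
print(r.close_job()); s=r.read_state(); print(s['time'],s['ee_pos'],s['ft_force'],s['width'])"
```

```text
the job is handed in; nothing more can be done
None
the job is handed in; nothing more can be done
```

The lamp head is over the middle of the glass, and the largest wedge is in the notch, still gripped and carrying the glass. I handed in at 12.9 s of robot time; the hand-in gives no verdict.

- **Lamp:** I pinched the stem, swung the arm about 39° and let go. The stem measured (.668, −.027) against a ring centre of about (.673, −.019). That is about 1 cm off, mostly along the arm, where the fixed arm length leaves no choice. It was still there in the last top view.
- **Wedge:** I slid it flat to the notch and pushed it in by its grip. The front edge of the glass is within about 1 mm of the middle of the black line.
- **Lift:** Wrist-camera depth puts the glass about 5.4 mm above rest at the front, after correcting a bias of about 1.4 mm. The aim was about 6 mm.
- **Forces and hold:** The push peaked at about 37 N in total, and the settled hold is about 19 N. The edge did not move over the last 0.6 s hold.
- **Disagreements:** The tool is pitched about 0.4° nose-down under the push. My planned end point from the hob pose was about 3 mm further in than where the edge met the line, so I stopped by the line.
- **Other items:** The other items looked unmoved in the last top view. The gripper looked well short of the glass in the pictures.

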